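# Hold the colorimeter lid open for loading

## Task

A colleague is about to put the last cuvette into the bench colorimeter. With the sample lid still shut (room light must not reach the detector while the changer moves), pull the cuvette changer's rod straight out by its knob until it meets its stop; then lift the sample lid by its bow handle to about 60 degrees open and hold it there. The lid drops shut when it is let go, so the program finishes while the gripper is still holding it open at that angle, with the rod still fully out; leave the cuvette, beaker, vial and bottle round the instrument standing where they are.

Things in the scene. Friction and masses are not known exactly. Their poses are not given: they have to be found in the camera images.
- colorimeter: White bench colorimeter, fixed, 220 deep (its x) by 300 wide (its y) by 106 mm high. Origin: centre of its underside, on the worktop; its -x is the front, facing the robot, +y to the robot's left, z up. Sloping panel with display on the left half; sample lid and pull rod on the right half. Front face at x = -0.12 in its frame, flat top at z = 0.106. (A blue instrument elsewhere is not it.)
- changer (a joint): Cuvette changer on its slide, in m: 0 fully in, 0.06 fully out against its hard stop. Grows as the rod is pulled out of the front, along the colorimeter's -x. Friction about 1.5 N plus 6 N per m/s; no spring, it stays where it is left. Starts between 0 and 0.03.
- knob (a point): Centre of the black knob on the end of the changer's steel pull rod: a cylinder 24 mm thick, 21 mm long, axis along the colorimeter's x (the slide direction), 60 mm above the worktop, free all round. Changer fully in: 35 mm in front of the front face; fully out: 95 mm. The rod is 8 mm thick. In the colorimeter's frame: x = -0.155 minus the joint value, y = -0.08.
- lid (a joint): Angle of the sample lid in rad: 0 shut, grows as the lid opens upward, hinge stop at 1.25; 60 degrees is 1.047. The lid (0.3 kg, part weight, part a light spring in the hinge) always falls shut from any angle when let go; less than 4 N at the handle holds it.
- lid_hinge (a point): Centre of the lid's hinge axis at the rear edge of the lid: the axis runs along the colorimeter's y. In the colorimeter's frame at (0.008, -0.08, 0.110). It does not move with the lid.
- lid_handle (a point): Middle of the round bar (10 mm thick, 70 mm long, along the colorimeter's y) of the steel bow handle on the lid's front edge, 32 mm off a 45-degree chamfer, feet sloping down to the rear. Lid shut: 120 mm in front of the hinge axis and 37 mm above it, 41 mm above the case top. It swings about that axis at 125 mm radius, up and back, and can turn between the fingers. Moves with the lid.
- lid_cover: The grey lid itself with its bow handle: a hollow cover 104 mm long (colorimeter's x) by 108 mm wide by 28 mm high when shut, its front edge chamfered at 45 degrees. Origin on the hinge axis; with the lid shut its axes are those of the colorimeter, and it turns with the lid.
- cuvette: Loose clear cuvette, 12 x 13 x 45 mm, standing in front of the sloping panel, the one to be loaded next by the colleague; leave it. Origin: centre of its underside.
- beaker: Loose small glass beaker, 47 mm in diameter, 60 mm high, to the right of the colorimeter; leave it. Origin: centre of its underside.
- vial: Loose capped vial, 21 mm in diameter, 54 mm high, in front of and to the right of the colorimeter; leave it. Origin: centre of its underside.
- reagent: Loose brown bottle, 44 mm in diameter, 85 mm high, to the left of the colorimeter; leave it. Origin: centre of its underside.
There are look-alikes about, which are no part of the job. Leave any blue or pink look-alike of the beaker alone. Leave any blue look-alike of the vial alone.

How it is judged:
By the outcome, as a careful person would: the job done as asked, in the order asked, and still so for the second after the job is handed in, while the arm keeps its last pose, push and grip.
It also fails if it takes over 53 s, if anything falls off the work surface, if the arm or the gripper's body presses on something with over 40 N, if the wrist force passes 120 N, or if a joint passes its speed limit or range.

## Robot

A 6-joint arm with a two-finger parallel gripper is mounted at the origin on a cart in front of the work surface, level with it; the furniture and walls round the work are solid. World frame = base frame: x ahead of the robot, y to its left, z up, the work surface at z = 0. Lengths are in mm, angles in rad, forces in N, time in s.
With the tool pointing down it reaches from about 350 to 975 mm from the base axis. Payload 4.9 kg.
Tool frame: the origin (TCP) lies midway between the tips of the shut fingers; the grasp point (between the pads) lies behind it (bot.grasp_offset is the z of the grasp point in the tool frame, in mm); z points along the fingers, y is the line along which they close (so a half turn about z gives the same grasp; the last joint's range is limited). The gripper opens to 85 mm and grips with 20 to 120 N. Pads are 22 mm wide; open, the fingers measure 114 mm over their backs; the gripper's body (76 mm by 85 mm) begins 54 mm behind the grasp point. The pads swing forward as they close: fully open they stand 13 mm farther back than shut.
Start: joints at [-1.42, 0.053, 1.613, -0, 1.476, -0.119], TCP at [166.582, -602.372, 231.304] pointing down, gripper open.
Joint ranges: [-3.01, 3.01], [-1.01, 2.22], [0.06, 2.58], [-1.02, 4.17], [0.09, 2.62], [-3.14, 3.14]. Speed limits (rad/s): [2.57, 2.57, 3.14, 3.14, 3.14, 3.14].

## Interface

Orientations are given as a unit quaternion [w, x, y, z].
In Python, from bench import bot gives the robot as it stands.
- The arm moves only by the tool servo_tool, never from a script. Its arguments are lists of equal length, an entry for each row: "dp": the shift along the tool's x, y, z in cm, a list of three; "twist": the turn, a rotation vector about the tool's x, y, z in rad, a list of three; "gripper": the closure, from 0 (fully open) to 1 (shut). A call has 1 to 20 rows; each row shifts and turns the commanded pose from where the row before left it, along the tool's axes as they then stand; what a row does not reach is not made up. A row lasts 1/10 s, in which the tool goes at most 50 mm and 8.59 degrees, less where a joint would pass 70% of its speed; a pose out of reach is approached as far as the arm can. A call with a gripper value outside its range is refused whole. The fingers move at their own pace and stop on an object; the grip force is fixed at half the most. Time passes only in rows, so rows that do not move let the fingers close. It gives the time, the measured TCP pose, the force, the opening and the grip force at its end, in the units of the state.
- bot.observe(): the state, without advancing time (a new reading comes with each control period).
- bot.read_camera(name): name is "scene" or "side" or "wrist"; returns the picture (480x640x3 uint8, blue, green, red); there is no depth.
- bot.camera_params(name): a dict with "vertical_fov" (degrees; the focal length in pixels is half the picture's height over the tangent of half this angle, whatever the lens; pixels are square), "cx", "cy" (the principal point, pixels), "eye" and "attitude" of the camera in the world; the wrist camera has in their place "hand_eye" (4x4, takes a point from camera to tool coordinates, whose origin is the TCP and whose axes are the flange's). Camera axes: x right, y up, looking along -z (the intrinsics and any distortion apply to the point x, -y, -z); pixel columns grow to the right and rows downward; lengths in mm; the calibration is good to about 2 mm. A picture is of the moment at which its call begins: read the wrist's pose just before it. camera_params takes no time and is no camera call.
- bot.sign_off(): hands the job in; it is judged then, once.
The state is a dict: "time": time; "joints": joint angles; "dq": joint speeds; "joint_efforts": joint torques, N m; "position": TCP position; "eef_rot": TCP orientation; "contact_force": force on the tool from outside, world axes, zero at the start; "ft_torque": the same for the moment, N m; "opening": opening from 0.0 (shut) to 1.0 (fully open); "grasp_force": force on a finger pad.
Only numpy, scipy, OpenCV 4.12 (cv2) and the standard library are available. Lean on these libraries where they do the work, as an engineer would, in place of code of your own. Each camera call takes 0.05 s, during which the arm holds its last target. There are 200 camera calls.

## Working session

There is one attempt and no reset: what is moved stays moved. The work goes in short steps, Python scripts to look and compute and a tool call to move; the robot and the scene stay as the last step left them, time stands still between calls to the robot, and variables do not carry over. Pictures are saved under pics/ and viewed, at most 10 in all, crops included, and the job is handed in when it is done.

Besides the shell and the picture viewer there is one more tool, called after "Call:" as name(argument=value, ...) on one line, values as JSON. servo_tool: Moves the arm, as the interface text tells. Its arguments: {"type":"object","properties":{"dp":{"type":"array","items":{"type":"array","items":{"type":"number"}}},"twist":{"type":"array","items":{"type":"array","items":{"type":"number"}}},"gripper":{"type":"array","items":{"type":"number"}}},"required":["dp","twist","gripper"]}

```bash
mkdir -p pics; ls; python3 - <<'E'
from bench import bot
import cv2,numpy as np
o=bot.observe();print({k:np.round(v,3) for k,v in o.items()},bot.grasp_offset)
for n in("scene","side","wrist"):
    cv2.imwrite(f"pics/{n}0.png",bot.read_camera(n))
    print(n,bot.camera_params(n))
E
```

```text
pics
{'time': np.float64(0.0), 'joints': array([-1.42 ,  0.053,  1.614, -0.   ,  1.476, -0.119]), 'dq': array([-0.002,  0.   ,  0.001, -0.002, -0.002, -0.001]), 'joint_efforts': array([-1.0000e-03, -3.9368e+01, -3.7018e+01, -0.0000e+00,  7.0000e-03,
        0.0000e+00]), 'position': array([ 166.496, -601.775,  230.089]), 'eef_rot': array([-0.001,  0.991,  0.134, -0.   ]), 'contact_force': array([ 0.369,  0.795, -0.915]), 'ft_torque': array([ 0.01 , -0.05 , -0.027]), 'grasp_force': np.float64(0.0), 'opening': np.float64(1.0)} -18.700000000000003
scene {'vertical_fov': 46.075151829333805, 'cx': 316.30655970015493, 'cy': 244.90629403140966, 'eye': array([  68.15741533, -669.91437609,  828.81586509]), 'attitude': array([ 0.85764523,  0.41522088, -0.13747285, -0.27043945])}
side {'vertical_fov': 51.43516964461378, 'cx': 330.67714239966847, 'cy': 235.22240955643025, 'eye': array([  12.31136324, -920.81170537,  609.32298483]), 'attitude': array([ 0.8062456 ,  0.52850583, -0.14732754, -0.22123339])}
wrist {'vertical_fov': 68.54611508480743, 'cx': 321.9491088970809, 'cy': 237.9077639194871, 'hand_eye': array([[-5.04668498e-04,  9.52530124e-01,  3.04443932e-01,
         7.80702841e+01],
       [ 9.99999267e-01,  8.15878539e-04, -8.95011298e-04,
         2.12798486e-01],
       [-1.10091449e-03,  3.04443257e-01, -9.52529838e-01,
        -1.41725888e+02],
       [ 0.00000000e+00,  0.00000000e+00,  0.00000000e+00,
         1.00000000e+00]])}
```

View pics/scene0.png

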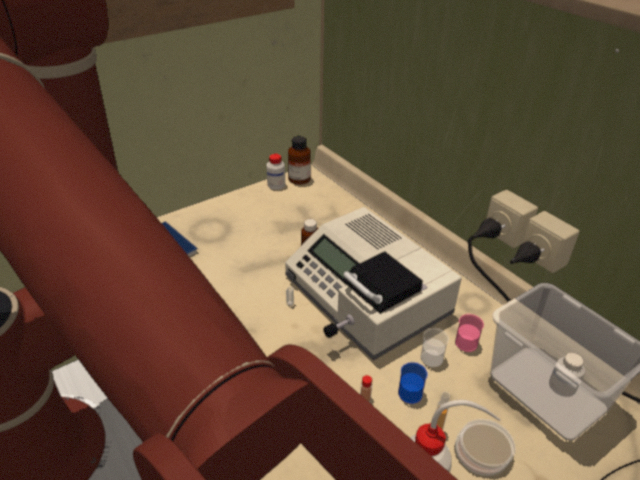

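View pics/side0.png

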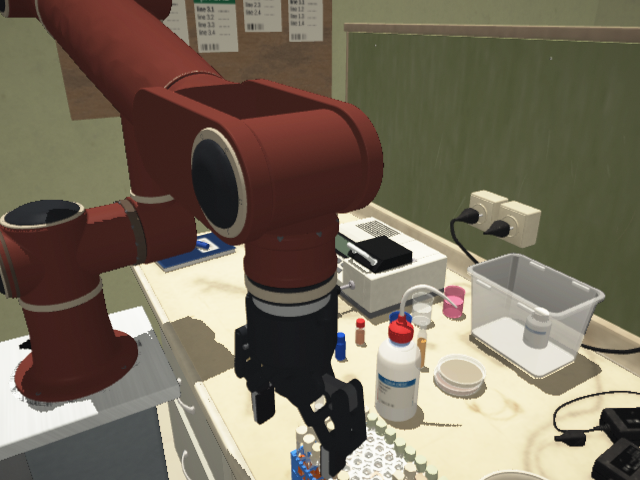

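Scene view: colorimeter with its front toward lower left. Candidates are: knob, black at (331,330), the only one, since the panel keys at (315,275) are not it; lid handle, the bar at (362,287), with the panel edge at (310,245) not it. Vial is red-capped at (366,385), with a blue look-alike in side view at (340,345). Clear beaker is at (433,348), blue and pink look-alikes at (412,383) and (469,333). Cuvette is at (290,297). Next, one close crop.

```bash
cat > h.py <<'E'
from bench import bot
import cv2,numpy as np
from scipy.spatial.transform import Rotation as R
def q(w): return R.from_quat(np.r_[w[1:],w[0]])
def cam(n,o=None):
    p=bot.camera_params(n); f=240/np.tan(np.radians(p['vertical_fov']/2))
    if 'eye' in p: return f,p['cx'],p['cy'],np.array(p['eye']),q(p['attitude']).as_matrix()
    o=o or bot.observe(); H=p['hand_eye']; T=q(o['eef_rot']).as_matrix()
    return f,p['cx'],p['cy'],T@H[:3,3]+o['position'],T@H[:3,:3]
def ray(c,u,v):
    d=c[4]@np.array([(u-c[1])/c[0],-(v-c[2])/c[0],-1]); return c[3],d/np.linalg.norm(d)
def onz(c,u,v,z):
    e,d=ray(c,u,v); return e+d*(z-e[2])/d[2]
def proj(c,P):
    x=c[4].T@(np.array(P)-c[3]); return c[1]-c[0]*x[0]/x[2], c[2]+c[0]*x[1]/x[2]
E
python3 - <<'E'
from h import *
im=cv2.imread('pics/scene0.png')
cv2.imwrite('pics/crop1.png',cv2.resize(im[200:365,270:470],None,fx=4,fy=3.6363636,interpolation=cv2.INTER_CUBIC)[:600])
c=cam('scene')
for n,u,v,z in [('knob',331,330,60),('rr',458,280,106),('rl',364,210,106),('fr',372,337,106),('handle',362,287,147)]: print(n,onz(c,u,v,z).round(1))
E
```

```text
knob [516.4 -99.2  60. ]
rr [ 769.2 -167.6  106. ]
rl [769.6 120.  106. ]
fr [ 537.8 -186.7  106. ]
handle [ 573.5 -111.3  147. ]
```

View pics/crop1.png

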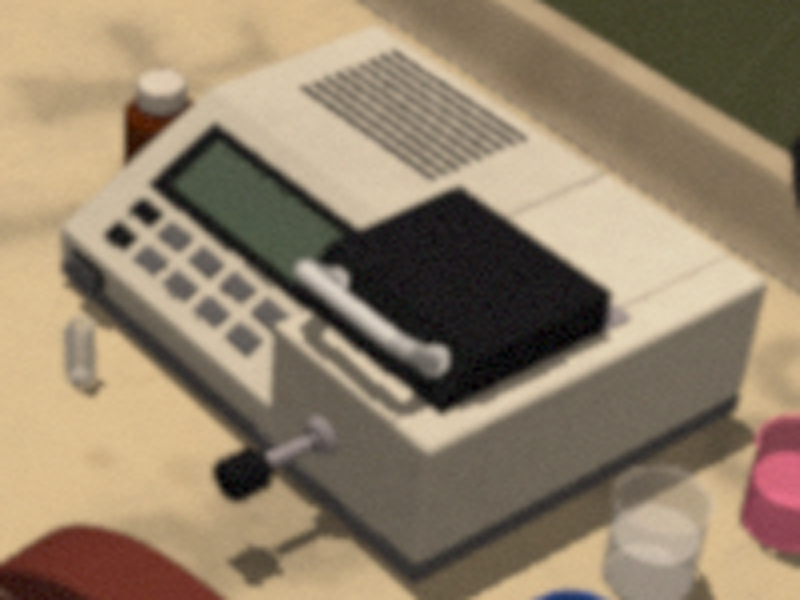

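The crop confirms the choice. The knob is black on a steel rod at (243,474) crop, partly out. The bow bar runs from (303,266) to (435,360), and the case's front-right top corner is at (425,450).

```bash
python3 - <<'E'
from h import *
c=cam('scene')
P=lambda x,y,z:onz(c,270+x/4,200+y/3.63636,z)
for n,x,y,z in [('knob',243,474,60),('rr',762,288,106),('rl',375,28,106),('fr',425,450,106),('h1',305,268,147),('h2',435,360,147),('rodhole',322,433,60),
 ('cuv',80,385,0),('vialtop',(366-270)*4,(380-200)*3.636,54)]: print(n,P(x,y,z).round(1))
a=P(762,288,106)-P(375,28,106);print('yaw from rear',np.degrees(np.arctan2(a[0],-a[1])))
a=P(762,288,106)-P(425,450,106);print('yaw from side',np.degrees(np.arctan2(a[1],a[0])))
a=P(435,360,147)-P(305,268,147);print('yaw handle',np.degrees(np.arctan2(a[0],-a[1])),np.linalg.norm(a))
E
```

```text
knob [515.5 -99.7  60. ]
rr [ 774.9 -168.7  106. ]
rl [774.9 127.5 106. ]
fr [ 564.1 -166.8  106. ]
h1 [572.4 -66.7 147. ]
h2 [ 578.  -152.2  147. ]
rodhole [563.4 -97.7  60. ]
cuv [521.6  49.2   0. ]
vialtop [ 500.1 -222.    54. ]
yaw from rear 0.0027690150223836506
yaw from side -0.5149252219067807
yaw handle 3.7657754104405927 85.69364516823492
```

```bash
cat >> h.py <<'E'
def Rt(tilt,roll=0,head=0):
    "tool z = tilted ahead by tilt deg from down, then rolled about tool z"
    return (R.from_euler('z',head,degrees=True)*R.from_matrix(np.array([[1,0,0],[0,-1,0],[0,0,-1.]]))*R.from_euler('y',tilt,degrees=True)*R.from_euler('z',roll,degrees=True))
def plan(tcp,Rtgt,o=None):
    o=o or bot.observe(); R0=q(o['eef_rot']); d=np.array(tcp)-o['position']
    print('t',round(o['time'],2),'pos',o['position'].round(1),'F',o['contact_force'].round(1),'op',round(float(o['opening']),3),'gf',round(float(o['grasp_force']),1),'q',o['joints'].round(2))
    print('dp first (cur axes, cm)',(R0.inv().apply(d)/10).round(2),'| twist',(R0.inv()*Rtgt).as_rotvec().round(3),'| dp after turn',(Rtgt.inv().apply(d)/10).round(2))
E
python3 - <<'E'
from h import *
print(Rt(25).as_matrix().round(2))
a=ray(cam('scene'),431,437);b=ray(cam('side'),400,330)
A=np.array([a[1],-b[1]]).T; s=np.linalg.lstsq(A,b[0]-a[0],rcond=None)[0]
print('washbottle cap',a[0]+a[1]*s[0],b[0]+b[1]*s[1])
o=bot.observe(); plan(o['position']+[0,0,80],Rt(25),o); plan([430,-100,230],Rt(25),o); plan([430,-100,310],Rt(25),o)
E
```

```text
[[ 0.91  0.    0.42]
 [ 0.   -1.    0.  ]
 [ 0.42  0.   -0.91]]
washbottle cap [ 454.9153088  -405.16135237  155.59013311] [ 451.83554256 -403.53941751  154.45869723]
t 0.15 pos [ 166.5 -601.9  230.3] F [ 0.2 -0.1  0.8] op 0.998 gf 0.0 q [-1.42  0.05  1.61  0.    1.48 -0.12]
dp first (cur axes, cm) [ 0.   -0.01 -8.  ] | twist [-0.06   0.434  0.265] | dp after turn [ 3.38  0.   -7.25]
t 0.15 pos [ 166.5 -601.9  230.3] F [ 0.2 -0.1  0.8] op 0.998 gf 0.0 q [-1.42  0.05  1.61  0.    1.48 -0.12]
dp first (cur axes, cm) [ 38.77 -41.35   0.11] | twist [-0.06   0.434  0.265] | dp after turn [ 23.87 -50.19  11.17]
t 0.15 pos [ 166.5 -601.9  230.3] F [ 0.2 -0.1  0.8] op 0.998 gf 0.0 q [-1.42  0.05  1.61  0.    1.48 -0.12]
dp first (cur axes, cm) [ 38.78 -41.36  -7.89] | twist [-0.06   0.434  0.265] | dp after turn [ 27.25 -50.19   3.92]
```

Call:
servo_tool(dp=[[0,0,-2.6],[0,0,-2.6],[0,0,-2.7],[2.4,-2.6,0],[2.4,-2.6,0],[2.4,-2.6,0],[2.4,-2.6,0],[2.4,-2.6,0],[2.4,-2.6,0],[2.4,-2.6,0],[2.4,-2.6,0],[2.4,-2.6,0],[2.4,-2.6,0],[2.4,-2.6,0],[2.4,-2.6,0],[2.4,-2.6,0],[2.4,-2.6,0],[2.4,-2.6,0],[2.4,-2.6,0]], twist=[[0,0,0],[0,0,0],[0,0,0],[0,0,0],[0,0,0],[0,0,0],[0,0,0],[0,0,0],[0,0,0],[0,0,0],[0,0,0],[0,0,0],[0,0,0],[0,0,0],[0,0,0],[0,0,0],[0,0,0],[0,0,0],[0,0,0]], gripper=[0,0,0,0,0,0,0,0,0,0,0,0,0,0,0,0,0,0,0])

```text
time: 2.05
position: [426.1, -97.6, 310.1]
eef_rot: [0.0, 0.991, 0.134, 0.0]
contact_force: [1.0, -0.5, -0.0]
opening: 1.001
grasp_force: 0.0
```

Call:
servo_tool(dp=[[0,0,0],[0,0,0],[0,0,0],[0,0,0],[0,0,0],[0,0,0]], twist=[[-0.012,0.087,0.053],[-0.012,0.087,0.053],[-0.012,0.087,0.053],[-0.012,0.087,0.053],[-0.012,0.087,0.053],[0,0,0]], gripper=[0,0,0,0,0,0])

```text
time: 2.65
position: [424.5, -98.9, 309.1]
eef_rot: [0.001, 0.976, -0.0, 0.217]
contact_force: [0.1, -0.2, 0.9]
opening: 0.998
grasp_force: 0.0
```

```bash
python3 - <<'E'
from h import *
o=bot.observe(); plan([430,-100,310],Rt(25),o)
c=cam('wrist',o); im=bot.read_camera('wrist'); cv2.imwrite('pics/w1.png',im)
for n,P in [('knob',(515.5,-99.7,60)),('handle',(568,-100,147)),('hinge',(688,-100,110))]: print(n,np.round(proj(c,P)))
E
```

```text
t 2.65 pos [424.5 -98.9 309.1] F [ 0.1 -0.2  0.9] op 0.998 gf 0.0 q [-0.54 -0.79  2.17  0.22  1.39  1.03]
dp first (cur axes, cm) [0.53 0.11 0.15] | twist [ 0.001 -0.001 -0.   ] | dp after turn [0.53 0.11 0.15]
knob [322. 215.]
handle [322. 143.]
hinge [322.  53.]
```

View pics/w1.png

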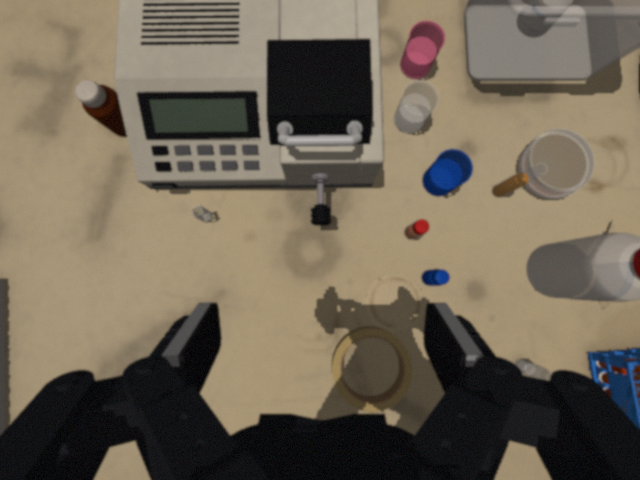

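The knob is at (320,215), the handle bar at (320,140) running (280..360), and the front bottom edge is at v≈186 from u 140 to 383, so yaw is about 0. It is all within a few px of the prediction.

```bash
python3 - <<'E'
from h import *
im=cv2.imread('pics/w1.png');c=cam('wrist')
g=im.max(2)
m=np.zeros_like(g);m[200:230,300:340]=(g[200:230,300:340]<45)*255
ys,xs=np.nonzero(m);print('knob px',xs.mean(),ys.mean(),xs.min(),xs.max(),ys.min(),ys.max(),len(xs))
print('knob',onz(c,xs.mean(),ys.mean(),60).round(1))
b=g[125:150,270:370];print('bar rows at u=320 and 300,340',[ (g[125:155,u]).tolist() for u in(305,320,335)])
print('col v=140',g[141,270:372].tolist())
print('bar',onz(c,320,140,147).round(1))
for u in (145,378): print('front bottom',onz(c,u,187,8).round(1))
a=ray(cam('scene'),330.7,330.4);b=ray(c,xs.mean(),ys.mean())
A=np.array([a[1],-b[1]]).T; s=np.linalg.lstsq(A,b[0]-a[0],rcond=None)[0]
print('knob tri',a[0]+a[1]*s[0],b[0]+b[1]*s[1])
E
```

```text
knob px 321.11178247734136 214.80664652567975 312 330 205 225 331
knob [515.9 -99.1  60. ]
bar rows at u=320 and 300,340 [[17, 14, 19, 17, 20, 12, 12, 10, 22, 52, 93, 134, 159, 171, 180, 177, 166, 152, 136, 121, 115, 139, 160, 167, 169, 158, 135, 101, 86, 86], [15, 16, 20, 15, 18, 13, 12, 15, 29, 70, 118, 146, 165, 174, 182, 177, 165, 149, 132, 115, 116, 142, 163, 173, 172, 163, 137, 106, 85, 86], [9, 17, 13, 21, 12, 14, 18, 19, 25, 70, 117, 148, 164, 173, 181, 174, 161, 144, 128, 116, 117, 140, 164, 171, 172, 160, 136, 103, 86, 86]]
col v=140 [61, 27, 14, 11, 15, 16, 22, 41, 75, 102, 117, 126, 134, 139, 141, 148, 156, 162, 169, 169, 169, 168, 169, 168, 168, 169, 169, 170, 168, 165, 167, 169, 167, 168, 166, 166, 166, 167, 167, 168, 166, 167, 166, 165, 163, 163, 166, 165, 164, 164, 165, 164, 162, 163, 163, 164, 162, 163, 161, 162, 162, 163, 162, 163, 161, 161, 161, 161, 161, 160, 160, 159, 158, 159, 158, 158, 161, 160, 159, 157, 155, 152, 148, 138, 126, 114, 103, 98, 90, 75, 58, 40, 24, 18, 15, 8, 10, 18, 27, 73, 120, 155]
bar [572.1 -98.  147. ]
front bottom [564.2 138.5   8. ]
front bottom [ 564.3 -176.     8. ]
knob tri [515.90914068 -98.97704149  58.98449058] [516.11272793 -99.08297844  59.02433461]
```

Call:
servo_tool(dp=[[-1.2,0,2.5],[-1.1,0,2.5],[0,0,3],[0,0,3],[0,0,3],[0,0,3],[0,0,3],[0,0,2.5],[0,0,2],[0,0,1.5],[0,0,0]], twist=[[0,0,0],[0,0,0],[0,0,0],[0,0,0],[0,0,0],[0,0,0],[0,0,0],[0,0,0],[0,0,0],[0,0,0],[0,0,0]], gripper=[0,0,0,0,0,0,0,0,0,0,0])

```text
time: 3.8
position: [514.5, -98.4, 62.2]
eef_rot: [-0.001, 0.977, 0.001, 0.214]
contact_force: [-0.2, 1.0, 0.8]
opening: 0.997
grasp_force: 0.0
```

```bash
python3 - <<'E'
from h import *
o=bot.observe(); plan([524.8,-99,41.2],Rt(25),o)
c=cam('wrist',o); im=bot.read_camera('wrist'); cv2.imwrite('pics/w2.png',im)
for n,P in [('knob',(516,-99,60)),('handle',(572,-98,147))]: print(n,np.round(proj(c,P)))
E
```

```text
t 3.8 pos [514.5 -98.4  62.2] F [-0.2  1.   0.8] op 0.997 gf 0.0 q [-0.43 -0.28  2.26  0.25  0.78  1.  ]
dp first (cur axes, cm) [0.06 0.07 2.33] | twist [-0.002  0.005  0.002] | dp after turn [0.05 0.06 2.33]
knob [323. 303.]
handle [319.  80.]
```

View pics/w2.png

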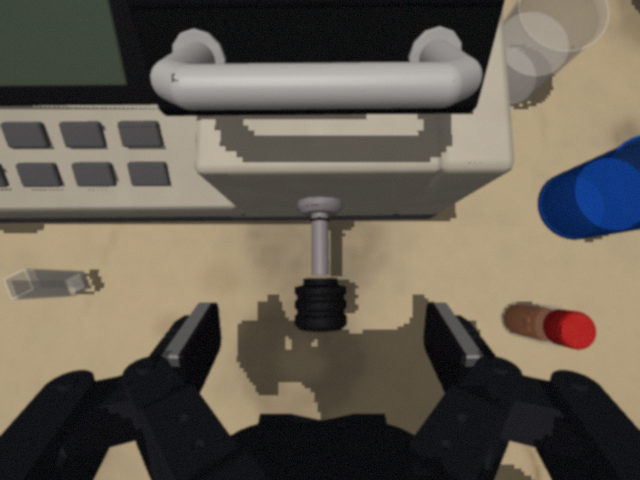

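The knob at (321,304) sits centred between the pads. The handle bar is at (316,86), vial and blue beaker well clear. Advance and close.

Call:
servo_tool(dp=[[0,0.05,1.2],[0,0,1.1],[0,0,0],[0,0,0],[0,0,0],[0,0,0],[0,0,0],[0,0,0],[0,0,0]], twist=[[0,0,0],[0,0,0],[0,0,0],[0,0,0],[0,0,0],[0,0,0],[0,0,0],[0,0,0],[0,0,0]], gripper=[0,0,0.6,0.9,0.9,0.9,0.9,0.9,0.9])

```text
time: 4.75
position: [525.5, -97.7, 45.6]
eef_rot: [-0.002, 0.976, -0.0, 0.218]
contact_force: [-1.3, 10.7, 6.7]
opening: 0.264
grasp_force: 58.5
```

Call:
servo_tool(dp=[[-0.27,-0.06,-0.13],[-0.45,0,-0.21],[-0.45,0,-0.21],[-0.45,0,-0.21],[-0.45,0,-0.21],[-0.45,0,-0.21],[-0.45,0,-0.21],[-0.45,0,-0.21],[-0.27,0,-0.13],[0,0,0]], twist=[[0,0,0],[0,0,0],[0,0,0],[0,0,0],[0,0,0],[0,0,0],[0,0,0],[0,0,0],[0,0,0],[0,0,0]], gripper=[0.9,0.9,0.9,0.9,0.9,0.9,0.9,0.9,0.9,0.9])

```text
time: 5.75
position: [484.7, -98.1, 45.6]
eef_rot: [-0.001, 0.976, -0.0, 0.218]
contact_force: [-1.0, 7.4, 5.6]
opening: 0.259
grasp_force: 59.1
```

Call:
servo_tool(dp=[[-0.18,0,-0.085],[-0.18,0,-0.085],[-0.18,0,-0.085],[0,0,0]], twist=[[0,0,0],[0,0,0],[0,0,0],[0,0,0]], gripper=[0.9,0.9,0.9,0.9])

```text
time: 6.15
position: [478.9, -98.1, 45.6]
eef_rot: [-0.001, 0.976, -0.0, 0.218]
contact_force: [-0.7, 7.1, 5.6]
opening: 0.254
grasp_force: 59.0
```

Call:
servo_tool(dp=[[-0.18,0,-0.085],[0,0,0]], twist=[[0,0,0],[0,0,0]], gripper=[0.9,0.9])

```text
time: 6.35
position: [477.7, -98.2, 45.8]
eef_rot: [-0.001, 0.976, -0.001, 0.219]
contact_force: [9.5, 6.7, -2.4]
opening: 0.261
grasp_force: 60.4
```

Call:
servo_tool(dp=[[-0.18,0,-0.085],[0,0,0]], twist=[[0,0,0],[0,0,0]], gripper=[0.9,0.9])

```text
time: 6.55
position: [477.6, -98.2, 46.1]
eef_rot: [-0.001, 0.975, -0.002, 0.222]
contact_force: [32.5, 7.1, -21.6]
opening: 0.254
grasp_force: 61.6
```

Stop met (force jump to 32 N after 48 mm). Relax the strain, release, back away.

Call:
servo_tool(dp=[[0.15,0,0.07],[0,0,0],[0,0,0],[0,0,0],[0,0,0],[0,0,0],[0,0,0],[0,0,-1.0],[0,0,-2.5],[0,0,-3],[0,0,-3],[0,0,-3],[0,0,-3],[0,0,-2.5],[0,0,0]], twist=[[0,0,0],[0,0,0],[0,0,0],[0,0,0],[0,0,0],[0,0,0],[0,0,0],[0,0,0],[0,0,0],[0,0,0],[0,0,0],[0,0,0],[0,0,0],[0,0,0],[0,0,0]], gripper=[0.9,0.9,0,0,0,0,0,0,0,0,0,0,0,0,0])

```text
time: 8.05
position: [400.6, -100.3, 212.1]
eef_rot: [0.003, 0.975, 0.0, 0.221]
contact_force: [0.7, -1.1, 0.6]
opening: 1.002
grasp_force: 0.0
```

```bash
python3 - <<'E'
from h import *
o=bot.observe(); plan([400,-98,300],Rt(45,90),o);plan([400,-98,300],Rt(45,-90),o)
c=cam('wrist',o); im=bot.read_camera('wrist'); cv2.imwrite('pics/w3.png',im)
for n,P in [('knob',(468.5,-98,60)),('handle',(572,-98,147))]: print(n,np.round(proj(c,P)))
E
```

```text
t 8.05 pos [ 400.6 -100.3  212.1] F [ 0.7 -1.1  0.6] op 1.002 gf 0.0 q [-0.59 -0.88  2.37  0.25  1.28  0.95]
dp first (cur axes, cm) [ 3.74 -0.18 -7.96] | twist [0.271 0.263 1.557] | dp after turn [-0.23 -6.18 -6.26]
t 8.05 pos [ 400.6 -100.3  212.1] F [ 0.7 -1.1  0.6] op 1.002 gf 0.0 q [-0.59 -0.88  2.37  0.25  1.28  0.95]
dp first (cur axes, cm) [ 3.74 -0.18 -7.96] | twist [-0.263  0.271 -1.552] | dp after turn [ 0.23  6.18 -6.26]
knob [318. 220.]
handle [317.  52.]
```

View pics/w3.png

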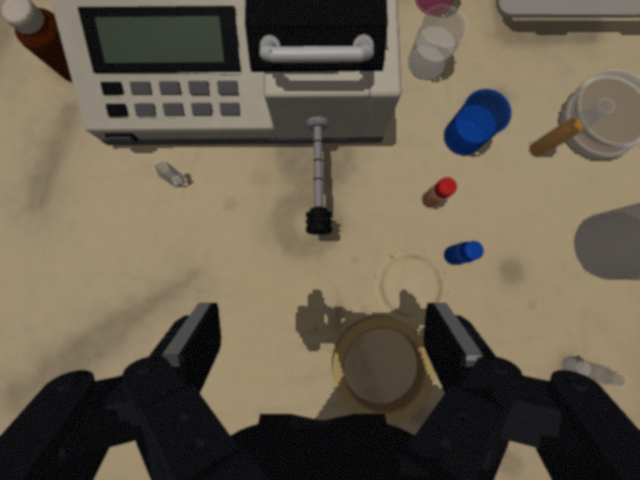

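Rod fully out, knob at (318,220) exactly where predicted; bystanders all standing; lid shut, bar at (317,53). Move near the handle and turn so the fingers close across the bar.

Call:
servo_tool(dp=[[2.8,-0.06,0.7],[2.8,-0.06,0.7],[2.8,-0.06,0.7],[2.8,-0.06,0.7],[0,0,0],[0,0,0],[0,0,0],[0,0,0],[0,0,0],[0,0,0],[0,0,0],[0,0,0],[0,0,0],[0,0,0],[0,0,0],[0,0,0],[0,0,0]], twist=[[0,0,0],[0,0,0],[0,0,0],[0,0,0],[-0.022,0.0226,-0.129],[-0.022,0.0226,-0.129],[-0.022,0.0226,-0.129],[-0.022,0.0226,-0.129],[-0.022,0.0226,-0.129],[-0.022,0.0226,-0.129],[-0.022,0.0226,-0.129],[-0.022,0.0226,-0.129],[-0.022,0.0226,-0.129],[-0.022,0.0226,-0.129],[-0.022,0.0226,-0.129],[-0.022,0.0226,-0.129],[0,0,0]], gripper=[0.3,0.3,0.3,0.3,0.3,0.3,0.3,0.3,0.3,0.3,0.3,0.3,0.3,0.3,0.3,0.3,0.3])

```text
time: 9.8
position: [512.0, -96.6, 225.9]
eef_rot: [0.265, 0.657, 0.652, 0.27]
contact_force: [-0.2, 0.5, 0.1]
opening: 0.7
grasp_force: 0.0
```

```bash
python3 - <<'E'
from h import *
T=Rt(45,-90); g=np.array([572,-98,147.]); tcp=g+T.apply([0,0,18.7])
o=bot.observe(); plan(tcp-T.apply([0,0,60]),T,o);plan(tcp,T,o)
c=cam('wrist',o); im=bot.read_camera('wrist'); cv2.imwrite('pics/w4.png',im)
for n,P in [('handle ends',(572,-66,147)),('',(572,-130,147)),('knob',(468.5,-98,60))]: print(n,np.round(proj(c,P)))
E
```

```text
t 9.8 pos [512.  -96.6 225.9] F [-0.2  0.5  0.1] op 0.7 gf 0.0 q [-0.53 -0.72  2.35  0.48  0.87 -0.71]
dp first (cur axes, cm) [-0.18 -1.27  5.71] | twist [-0.011 -0.004 -0.009] | dp after turn [-0.14 -1.33  5.7 ]
t 9.8 pos [512.  -96.6 225.9] F [-0.2  0.5  0.1] op 0.7 gf 0.0 q [-0.53 -0.72  2.35  0.48  0.87 -0.71]
dp first (cur axes, cm) [-0.2  -1.21 11.71] | twist [-0.011 -0.004 -0.009] | dp after turn [-0.14 -1.33 11.7 ]
handle ends [304. 197.]
 [306. 282.]
knob [110. 248.]
```

View pics/w4.png

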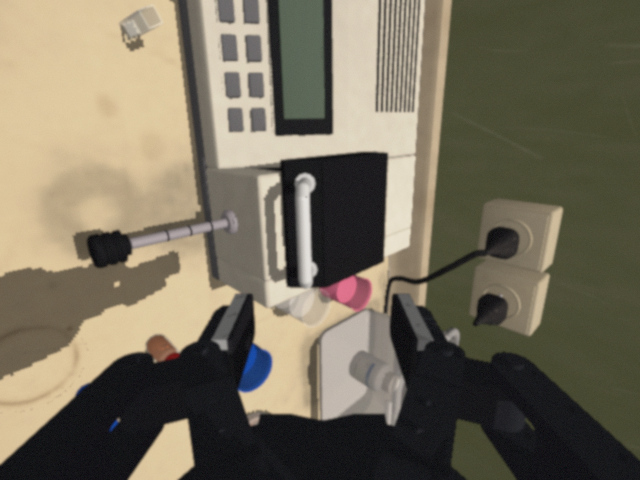

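The bar is at u≈304, v 180–283, as predicted (within 2 mm across the fingers). The knob at (108,248) is still fully out. Approach.

Call:
servo_tool(dp=[[-0.1,-0.65,2],[0,-0.6,2],[0,0,1.7],[0,0,1.5],[0,0,1.5],[0,0,0]], twist=[[-0.011,-0.004,-0.009],[0,0,0],[0,0,0],[0,0,0],[0,0,0],[0,0,0]], gripper=[0.3,0.3,0.3,0.3,0.3,0.3])

```text
time: 10.45
position: [565.3, -96.6, 156.1]
eef_rot: [0.27, 0.653, 0.654, 0.271]
contact_force: [0.4, -0.5, -0.2]
opening: 0.706
grasp_force: 0.0
```

```bash
python3 - <<'E'
from h import *
T=Rt(45,-90); g=np.array([572,-98,147.]); tcp=g+T.apply([0,0,18.7])
o=bot.observe(); plan(tcp,T,o)
c=cam('wrist',o); im=bot.read_camera('wrist'); cv2.imwrite('pics/w5.png',im)
for n,P in [('bar mid',(572,-98,147)),('hinge',(692,-98,110)),('tcp',o['position'])]: print(n,np.round(proj(c,P)))
E
```

```text
t 10.45 pos [565.3 -96.6 156.1] F [ 0.4 -0.5 -0.2] op 0.706 gf 0.0 q [-0.45 -0.44  2.31  0.56  0.62 -0.81]
dp first (cur axes, cm) [-0.15 -0.16  2.99] | twist [-0.    -0.001  0.   ] | dp after turn [-0.14 -0.17  2.99]
bar mid [319. 297.]
hinge [395. 231.]
tcp [323. 306.]
```

View pics/w5.png

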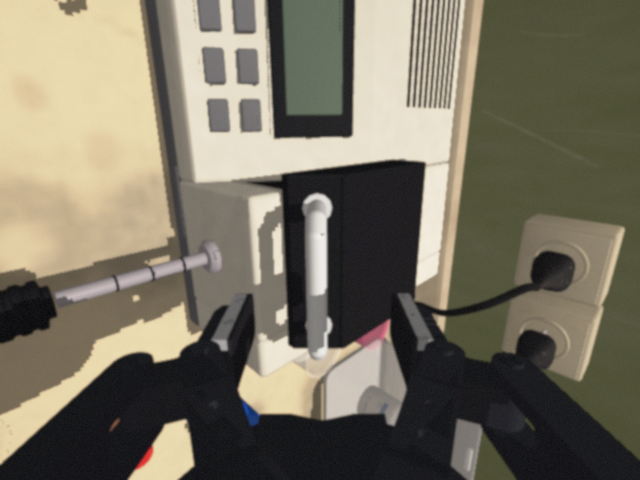

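The bar at (316, 205–355) is midway between the pads (u≈245 and 395). Advance 29 mm and close.

Call:
servo_tool(dp=[[-0.1,-0.2,1.2],[0,0,1.2],[0,0,0.5],[0,0,0],[0,0,0],[0,0,0],[0,0,0],[0,0,0]], twist=[[0,0,0],[0,0,0],[0,0,0],[0,0,0],[0,0,0],[0,0,0],[0,0,0],[0,0,0]], gripper=[0.3,0.3,0.3,0.7,1,1,1,1])

```text
time: 11.3
position: [584.2, -98.6, 136.9]
eef_rot: [0.273, 0.652, 0.654, 0.271]
contact_force: [-5.4, -1.0, 0.2]
opening: 0.093
grasp_force: 58.6
```

```bash
cat > lift.py <<'E'
from h import *
T=Rt(45,-90); g=np.array([572,-98,147.])
o=bot.observe(); plan(g+T.apply([0,0,18.7]),T,o)
Rr=q(o['eef_rot']); gp=o['position']-Rr.apply([0,0,18.7]); r=gp-[692,-98,110]
print('grasp',gp.round(1),'r',np.hypot(r[0],r[2]).round(1),'lid deg',np.degrees(np.arctan2(37,120)*-1+np.arctan2(r[2],-r[0])).round(1), 'tilt',np.degrees(np.arctan2(Rr.apply([0,0,1])[0],-Rr.apply([0,0,1])[2])).round(1),'torque',o['ft_torque'].round(2))
E
python3 lift.py
```

```text
t 11.3 pos [584.2 -98.6 136.9] F [-5.4 -1.   0.2] op 0.093 gf 58.6 q [-0.44 -0.35  2.28  0.61  0.55 -0.85]
dp first (cur axes, cm) [ 0.06 -0.15  0.29] | twist [0.004 0.001 0.003] | dp after turn [ 0.06 -0.15  0.29]
grasp [570.9 -98.6 150.1] r 127.5 lid deg 1.2 tilt 45.2 torque [-0.13  0.84 -0.06]
```

Call:
servo_tool(dp=[[0,0.253,-0.145],[0,0.253,-0.145],[0,0.253,-0.145],[0,0.253,-0.145],[0,0.506,-0.287],[0,0.506,-0.287],[0,0.506,-0.287],[0,0,0]], twist=[[0.0262,0,0],[0.0262,0,0],[0.0262,0,0],[0.0262,0,0],[0.0524,0,0],[0.0524,0,0],[0.0524,0,0],[0,0,0]], gripper=[1,1,1,1,1,1,1,1])

```text
time: 12.1
position: [596.5, -98.4, 166.3]
eef_rot: [0.186, 0.681, 0.684, 0.184]
contact_force: [-7.1, 0.0, 3.8]
opening: 0.089
grasp_force: 60.3
```

```bash
python3 lift.py
```

```text
t 12.1 pos [596.5 -98.4 166.3] F [-7.1  0.   3.8] op 0.089 gf 60.3 q [-0.37 -0.25  2.07  0.25  0.84 -0.5 ]
dp first (cur axes, cm) [ 0.06 -2.61  2.24] | twist [-0.257  0.001  0.004] | dp after turn [ 0.04 -3.1   1.5 ]
grasp [587.1 -98.4 182.4] r 127.5 lid deg 17.5 tilt 30.3 torque [-0.01  0.95  0.09]
```

Call:
servo_tool(dp=[[0,0.506,-0.287],[0,0.506,-0.287],[0,0.506,-0.287],[0,0.506,-0.287],[0,0.506,-0.287],[0,0.506,-0.287],[0,0.506,-0.287],[0,0.506,-0.287],[0,0.506,-0.287],[0,0.506,-0.287],[0,0.506,-0.287],[0,0.506,-0.287],[0,0.506,-0.287],[0,0,0]], twist=[[0.0524,0,0],[0.0524,0,0],[0.0524,0,0],[0.0524,0,0],[0.0524,0,0],[0.0524,0,0],[0.0524,0,0],[0.0524,0,0],[0.0524,0,0],[0.0524,0,0],[0.0524,0,0],[0.0524,0,0],[0.0524,0,0],[0,0,0]], gripper=[1,1,1,1,1,1,1,1,1,1,1,1,1,1])

```text
time: 13.5
position: [651.6, -97.7, 213.2]
eef_rot: [-0.054, 0.704, 0.706, -0.054]
contact_force: [-0.8, 2.6, -0.7]
opening: 0.092
grasp_force: 60.0
```

```bash
python3 lift.py; python3 - <<'E'
from h import *
a=bot.read_camera('scene');b=bot.read_camera('side')
cv2.imwrite('pics/s6.png',np.hstack([cv2.resize(a[150:430,250:520],(400,415)),cv2.resize(b[150:430,250:520],(400,415))]))
E
```

```text
t 13.5 pos [651.6 -97.7 213.2] F [-0.8  2.6 -0.7] op 0.092 gf 60.0 q [-0.25  0.24  1.44 -0.04  1.61 -0.25]
dp first (cur axes, cm) [-0.   -5.35  8.86] | twist [-0.938  0.     0.003] | dp after turn [ -0.03 -10.31   0.92]
grasp [654.5 -97.7 231.6] r 127.3 lid deg 55.7 tilt -8.8 torque [ 0.2  -0.03  0.05]
```

View pics/s6.png

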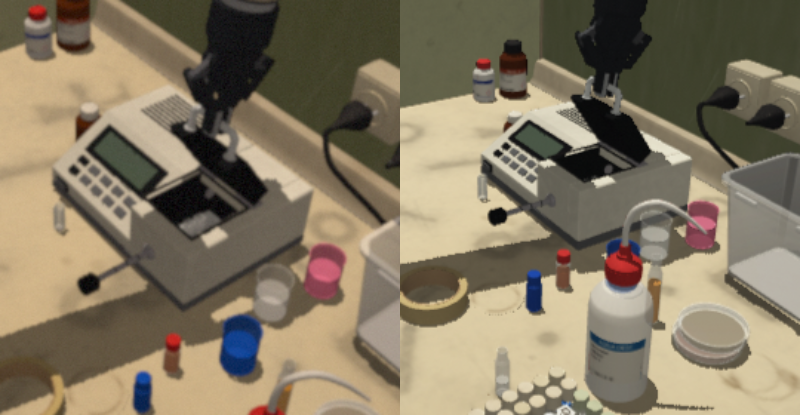

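The lid is open about 55° in the grip, and the rod is still out (knob at (88,284) left half). All bystanders are standing. Last 5.5°.

Call:
servo_tool(dp=[[0,0.25,-0.14],[0,0.46,-0.26],[0,0.22,-0.125],[0,0,0],[0,0,0],[0,0,0]], twist=[[0.026,0,0],[0.048,0,0],[0.023,0,0],[0,0,0],[0,0,0],[0,0,0]], gripper=[1,1,1,1,1,1])

```text
time: 14.2
position: [660.6, -97.7, 216.4]
eef_rot: [-0.088, 0.701, 0.702, -0.089]
contact_force: [1.3, 5.8, -6.9]
opening: 0.093
grasp_force: 59.7
```

```bash
python3 lift.py
```

```text
t 14.2 pos [660.6 -97.7 216.4] F [ 1.3  5.8 -6.9] op 0.093 gf 59.7 q [-0.23  0.32  1.35 -0.06  1.71 -0.24]
dp first (cur axes, cm) [-0.   -5.26  9.87] | twist [-1.035e+00  1.000e-03  2.000e-03] | dp after turn [ -0.03 -11.17   0.51]
grasp [665.2 -97.7 234.5] r 127.3 lid deg 60.7 tilt -14.3 torque [ 0.7  -0.67 -0.08]
```

```bash
python3 -c "
from bench import bot
print(bot.sign_off())"
```

```text
the job is handed in; nothing more can be done
None
```

The job is handed in at 14.2 s: with the lid shut, the rod was pulled out until it met its stop, then the lid was lifted to about 60° (59.5–60.7° by my estimates). The gripper is still holding it there, and the rod and all loose items looked undisturbed in the last picture, taken at about 55° open.

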